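# Free the tailstock and show the threaded stub to the inspection camera

## Task

The brass pipe stub that has just been threaded is still held in the green jig: loosen the black wing knob on top of the jig's sliding tailstock (about a quarter turn anticlockwise), slide the tailstock right back, away from the stub, and lift the stub out. Then hold it up for the inspection camera so that the camera looks straight down its bore: stub level and in line with the lens, threaded end towards the lens and about 6 cm in front of it. Finish still holding it there, steady in the gripper alone, and do not bump the camera or disturb the other loose things on the bench.

Things in the scene. Friction and masses are not known exactly. Their poses are not given: they have to be found in the camera images.
- jig: Green jig fixed on the bench, base 290 x 72 x 13 mm, steel rail (top z 22 mm). Origin on the bench under the stub's middle; x runs along the rail from the sliding tailstock to the fixed stop (flat face at x +61 mm, 65 mm high). Two V cradles (x -32 and +32 mm, 8 mm thick, up to z 53 mm; feet 16 mm thick, up to 28 mm) carry the stub with its axis at z 56 mm; between them is room for fingers.
- tailstock (a joint): Slide of the green tailstock, m: 0 = home, grows to 0.040 at the end stop as it moves along the jig's -x, away from the stub. Its cone reaches 10 mm into the stub's bore: the stub lifts out freely once it is back 15 mm. The knob's clamp locks it on the rail (over 20 N); loosened, it drags with about 2 N. Tailstock 54 x 62 mm, top at z 75 mm; it can be pulled by the knob.
- knob (a joint): Angle of the black wing knob on the tailstock, in rad: 0 = fully tight, grows anticlockwise seen from above to its stop at 1.5. It starts between 0 and 0.2; the clamp is quite free above 0.6. Turns with about 0.1 N m and stays where it is left.
- knob_grip (a point): Middle of the knob's wing grip, on its axis, 99 mm above the bench: an upright bar 50 mm long, 12 mm thick, 24 mm tall (12 mm above and below this point). The point's x axis runs along the bar and turns with the knob, z is up. The tailstock's top is 24 mm below it. The bar lies along the rail when the knob is at 0.
- stub: Loose brass stub, 120 mm long, about 0.28 kg: round 28 mm barrel (x -42 to +38 mm) with a 20 mm bore right through, hexagon collar (35 mm across flats, 18 mm long) at the tailstock end, 22 mm of male thread, 26 mm across, at the other. Origin on its axis at mid length, balance point about 2 mm nearer the collar; x runs along the bore to the threaded end. It lies level in the cradles.
- stub_thread (a point): Centre of the stub's threaded end face, 60 mm from the stub's origin along its x axis.
- inspection_camera: Inspection camera fixed on the bench: round base 100 mm across, 13 mm post 247 mm high, grey camera with black lens and a white ring light 56 mm across. Origin under the post on the bench; it looks level along its own x axis, z up. Only its place and the direction it looks in vary.
- lens (a point): Centre of the front of the lens and ring light, 180 mm above the bench, 100 mm ahead of the post; x axis = the way the camera looks, z up. The stub's threaded end belongs 60 mm in front of it on this axis.
- brass_nipple: Bystander: loose brass hexagon nipple standing on its thread, 26 x 30 x 41 mm, on the bench; origin at its foot.
- tape_measure_0: Bystander: loose orange tape measure, 36 x 78 x 64 mm, on the bench.

How it is judged:
On the way, in this order (a step that is already met when the one before it is completed fails the run):
1. the knob is loosened (more than 0.6 rad) (value of joint knob above 0.6 rad), for 0.1 s.
2. the tailstock is slid back by more than 25 mm (value of joint tailstock above 0.025 m), for 0.1 s.
3. the stub is lifted out of the jig, held in the fingers, more than 100 mm above the bench (height (world z) of stub above 0.1 m and contact force between stub and the fingers above 1 N and contact force between stub and jig below 0.1 N), for 0.2 s.
At the end, for the whole second after the job is handed in: The stub is held still in the fingers alone; its threaded end is towards the lens, 45 to 75 mm in front of it and within 10 mm of the lens axis sideways and in height; its bore is within 0.12 rad of the lens axis; the knob is loose (over 0.6 rad) and the tailstock back by more than 25 mm (x of stub_thread in the frame of lens between 0.045 and 0.075 m and y of stub_thread in the frame of lens between -0.01 and 0.01 m and z of stub_thread in the frame of lens between -0.01 and 0.01 m and angle between the x axis of stub and the x axis of inspection_camera, either way round below 0.12 rad and x of stub in the frame of lens above 0.09 m and contact force between stub and the fingers above 1 N and contact force between stub and jig below 0.1 N and contact force between stub and inspection_camera below 0.1 N and linear speed of stub below 0.02 m/s and angular speed of stub below 0.2 rad/s and value of joint tailstock above 0.025 m and value of joint knob above 0.6 rad); the arm keeps its last pose, push and grip.
It fails at once if the inspection camera is bumped (more than 3 N) (contact force between inspection_camera and anything else above 3 N).
It fails at once if the brass nipple is moved by more than 20 mm (distance of brass_nipple from where it was at the start of the episode above 0.02 m).
It fails at once if the tape measure is moved by more than 20 mm (distance of tape_measure_0 from where it was at the start of the episode above 0.02 m).
It also fails if it takes over 45 s, if anything falls off the work surface, if the arm or the gripper's body presses on something with over 40 N, if the wrist force passes 120 N, or if a joint passes its speed limit or range.

## Robot

A 7-joint arm with a two-finger parallel gripper is mounted at the origin on a cart in front of the work surface, level with it; the furniture and walls round the work are solid. World frame = base frame: x ahead of the robot, y to its left, z up, the work surface at z = 0. Lengths are in m, angles in rad, forces in N, time in s.
With the tool pointing down it reaches from about 0.35 to 0.9 m from the base axis. Payload 8.1 kg.
Tool frame: the origin (TCP) lies at the very end of the fingers, on their centre line; the grasp point (between the pads) lies 19 mm behind it (grasp_offset is the distance from the TCP to the grasp point, in m); z points along the fingers, y is the line along which they close (so a half turn about z gives the same grasp; the last joint's range is limited). The gripper opens to 92 mm and grips with 3 to 60 N. Pads are 19 mm wide; open, the fingers measure 130 mm over their backs; the gripper's body (75 mm by 190 mm) begins 47 mm behind the grasp point.
Start: joints at [1.246, 0.434, 0.025, 1.573, -0.012, 1.134, -0.075], TCP at [0.137, -0.61, 0.227] pointing down, gripper open.
Joint ranges: [-2.62, 2.62], [-0.44, 2.09], [-1.27, 1.32], [0.08, 2.57], [-1.32, 4.46], [0.12, 2], [-2.74, 2.74]. Speed limits (rad/s): [2.22, 2.22, 3.01, 3.01, 3.14, 3.14, 3.14].

## Interface

Orientations are given as a rotation vector (axis times angle).
In Python, from cell import observe, get_image, camera_params, sign_off, silhouettes, grasp_offset gives the robot as it stands. The module is installed in compiled form; this text tells all that it offers.
- The arm moves only by the tool jog_arm, never from a script. Its argument "motion" is a list that holds one entry, the list of rows, each a list of 7 numbers: the shift along the tool's x, y, z in m, then the turn, a rotation vector about the tool's x, y, z in rad, then the closure, from -1 (fully open) to 1 (shut), so that 0 is half open. In form: [[[dx, dy, dz, wx, wy, wz, hand], ...]]. A call has 1 to 10 rows; each row is the pose to reach, as a shift and turn from the pose commanded when the call began, along the tool's axes at that moment; what a row does not reach only later rows make up. A row lasts 1/12 s, in which the tool goes at most 41.7 mm and 7.16 degrees, less where a joint would pass 70% of its speed; a pose out of reach is approached as far as the arm can. A call with a gripper value outside its range is refused whole. The fingers move at their own pace and stop on an object; "force" is the grip in N (left out, the last holds). Time passes only in rows, so rows that repeat a pose let the fingers close. It gives the time, the measured TCP pose, the force, the opening and the grip force at its end, in the units of the state.
- observe(): the state, without advancing time (a new reading comes with each control period).
- get_image(name): name is "scene" or "top" or "wrist"; returns the picture (420x560x3 uint8, red, green, blue); there is no depth.
- camera_params(name): a dict with "vertical_fov" (degrees; the focal length in pixels is half the picture's height over the tangent of half this angle, whatever the lens; pixels are square), "cx", "cy" (the principal point, pixels), "T" (4x4, takes a point from camera to world coordinates). Camera axes: x right, y down, z forward; pixel columns grow to the right and rows downward; lengths in m; the calibration is good to about 2 mm. A picture is of the moment at which its call begins: read the wrist's pose just before it. camera_params takes no time and is no camera call; for the wrist camera it gives the pose at the moment of the call.
- sign_off(): hands the job in; it is judged then, once.
Trained networks look in the newest picture that a camera, given by its name, has taken for a name from the list of things; names that differ only in an ending like _2 or _b are one class to them, and where a whole thing is asked for, a point or a joint stands for the part that bears it (a point fixed in the world has none). Each returns a list of dicts, best first, with "p" (0 to 1); they miss things now and then, are a little off and sometimes report something else, mostly with a low value. They report only what shows in the picture. A call takes as long as a camera call.
- silhouettes(query, camera): "mask" (420x560 bool, what is visible of it) and "pixel" ([column, row] in pixels, amid what is visible of it).
The state is a dict: "clock": time; "joints": joint angles; "dq": joint speeds; "joint_efforts": joint torques, N m; "position": TCP position; "ee_rot": TCP orientation; "force": force on the tool from outside, world axes, zero at the start; "ft_torque": the same for the moment, N m; "width": opening from 0.0 (shut) to 1.0 (fully open); "gripper_force": force on a finger pad.
Only numpy, scipy, OpenCV 4.12 (cv2) and the standard library are available. Lean on these libraries where they do the work, as an engineer would, in place of code of your own. Each camera call takes 0.05 s, during which the arm holds its last target. There are 200 camera calls.

## Working session

There is one attempt and no reset: what is moved stays moved. The work goes in short steps, Python scripts to look and compute and a tool call to move; the robot and the scene stay as the last step left them, time stands still between calls to the robot, and variables do not carry over. Pictures are saved under pics/ and viewed, at most 10 in all, crops included, and the job is handed in when it is done.

Besides the shell and the picture viewer there is one more tool, called after ">>>" as name(argument=value, ...), one argument or row to a line, values as JSON. jog_arm: Moves the arm, as the interface text tells. Its arguments: {"type":"object","properties":{"motion":{"type":"array"},"force":{"type":"number"}},"required":["motion"]}

```bash
mkdir -p pics; cat > h.py <<'E'
import numpy as np,cv2
from cell import *
from scipy.spatial.transform import Rotation as R
def ray(cam,px,P=None):
    p=P or camera_params(cam); f=210/np.tan(np.radians(p["vertical_fov"])/2)
    T=np.array(p["T"]); d=T[:3,:3]@np.array([(px[0]-p["cx"])/f,(px[1]-p["cy"])/f,1]); return T[:3,3],d/np.linalg.norm(d)
def atz(cam,px,z,P=None):
    o,d=ray(cam,px,P); return o+d*(z-o[2])/d[2]
def proj(cam,X,P=None):
    p=P or camera_params(cam); f=210/np.tan(np.radians(p["vertical_fov"])/2)
    T=np.array(p["T"]); c=T[:3,:3].T@(np.array(X)-T[:3,3]); return np.array([p["cx"]+f*c[0]/c[2],p["cy"]+f*c[1]/c[2]])
def tri(obs):
    A=np.zeros((3,3));b=np.zeros(3)
    for o,d in obs:
        M=np.eye(3)-np.outer(d,d);A+=M;b+=M@o
    return np.linalg.solve(A,b)
E
python3 - <<'E'
from h import *
print(observe())
for c in ["scene","top"]:
    im=get_image(c); cv2.imwrite(f"pics/{c}0.png",im[:,:,::-1]); p=camera_params(c); print(c,p)
    for q in ["jig","tailstock","knob","stub","inspection_camera","lens","brass_nipple","tape_measure_0"]:
        for r in silhouettes(q,c)[:2]:
            m=r["mask"]; ys,xs=np.nonzero(m); print(q,round(r["p"],2),np.round(r["pixel"],1),len(xs), (xs.min(),xs.max(),ys.min(),ys.max()) if len(xs) else 0, np.round(cv2.minAreaRect(np.c_[xs,ys].astype(np.float32))[2],1))
E
```

```text
{'clock': 0.0, 'joints': array([ 1.24640986,  0.43517988,  0.0249724 ,  1.57410472, -0.01158537,
        1.13397337, -0.07511026]), 'dq': array([ 2.12012384e-05, -4.48507180e-04, -4.79230901e-06,  1.15827642e-04,
       -1.95623960e-03,  1.04491587e-03,  2.05347912e-04]), 'joint_efforts': array([-1.57033101e-03, -6.67862391e+01,  9.84345339e-01, -3.14457929e+01,
       -6.04927051e-02,  4.29895695e-02,  1.57472796e-04]), 'position': array([ 0.13731166, -0.60921158,  0.22596879]), 'ee_rot': array([-3.12083060e+00, -3.47388628e-01,  4.98074949e-04]), 'force': array([0.40740086, 0.43473575, 0.49228083]), 'ft_torque': array([ 0.03071269, -0.02964135,  0.00429087]), 'gripper_force': 0.0, 'width': 0.9960399573041177}
scene {'vertical_fov': 51.88905285453254, 'cx': 278.0888240863476, 'cy': 208.38248702310554, 'T': array([[-0.52529406, -0.56846766,  0.63317507, -0.19584182],
       [-0.8508868 ,  0.35756363, -0.38488948,  0.36956844],
       [-0.00760315, -0.74094046, -0.67152768,  0.89480636],
       [ 0.        ,  0.        ,  0.        ,  1.        ]])}
jig 0.68 [196.1 276.6] 2818 (np.int
[... 1279 characters left out ...]
11.4
tailstock 0.94 [192.6 220.9] 416 (np.int64(179), np.int64(205), np.int64(208), np.int64(232)) 9.5
knob 0.24 [217.7 222.3] 469 (np.int64(200), np.int64(243), np.int64(214), np.int64(232)) 14.4
stub 0.95 [219.8 222. ] 439 (np.int64(199), np.int64(242), np.int64(214), np.int64(232)) 14.0
inspection_camera 0.65 [384.  200.9] 1475 (np.int64(356), np.int64(409), np.int64(172), np.int64(222)) 60.3
lens 0.88 [382.3 199.8] 1461 (np.int64(356), np.int64(409), np.int64(172), np.int64(221)) 60.1
tape_measure_0 0.96 [366.  261.2] 355 (np.int64(351), np.int64(377), np.int64(250), np.int64(272)) 56.3
tape_measure_0 0.69 [333.4 177. ] 57 (np.int64(329), np.int64(336), np.int64(173), np.int64(181)) 90.0
```

```bash
python3 - <<'E'
import cv2,numpy as np
a=cv2.imread("pics/scene0.png")[120:320,130:400];b=cv2.imread("pics/top0.png")[150:290,140:430]
a=cv2.resize(a,None,fx=2.0,fy=2.0,interpolation=2);b=cv2.resize(b,None,fx=2.75,fy=2.75,interpolation=2)
cv2.imwrite("pics/t1.png",b);cv2.imwrite("pics/s1.png",a)
E
```

```text
(no output)
```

View pics/t1.png

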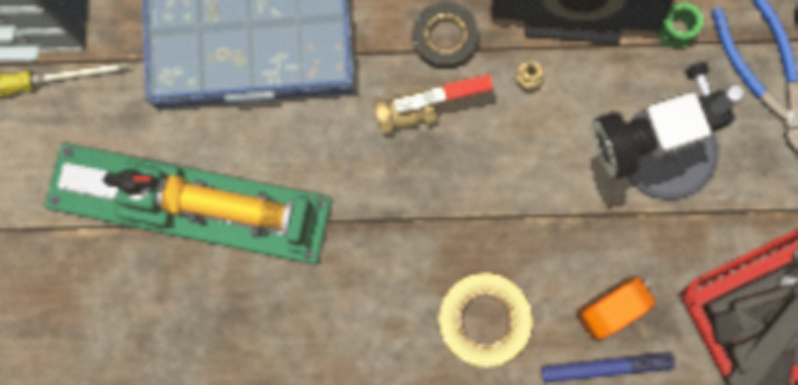

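View pics/s1.png

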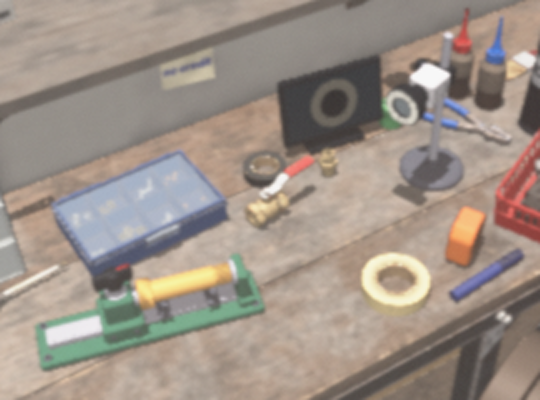

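The top view shows the jig on the left, with the stub's thread pointing right. The camera is at about (384,200) with its lens facing left, the nipple at (333,177) and the tape measure at (366,261). In the scene view the ring light is at about (332,172).

```bash
python3 - <<'E'
from h import *
for c in ["scene","top"]:
    get_image(c)
    r=silhouettes("stub",c)[0]; ys,xs=np.nonzero(r["mask"])
    P=np.array([atz(c,(x,y),0.06) for x,y in zip(xs,ys)])[:,:2]
    m=P.mean(0); w,v=np.linalg.eigh(np.cov((P-m).T)); d=v[:,1]*-np.sign(v[1,1]); t=(P-m)@d
    print(c,"stub",m,m+d*(t.min()+t.max())/2,np.ptp(t),"yaw",np.arctan2(d[1],d[0]))
    r=silhouettes("tape_measure_0",c)[0]; print("tape",atz(c,r["pixel"],0.03))
s=ray("scene",(332,172.5));t=ray("top",(359.3,202))
print("lens",tri([s,t]), atz("top",(359.3,202),.18),atz("scene",(332,172.5),.18))
print("knob top",atz("top",(186.5,216),.105),atz("scene",(186,258),.105))
print("camera base", atz("top",(140+672/2.75,150+150/2.75),0), atz("scene",(130+431/2,120+166/2),0))
print("nipple",atz("top",(333,177),.03),"box corner",atz("top",(140+352/2.75,150+95/2.75),.04))
p=camera_params("wrist"); o=observe(); Rt=R.from_rotvec(o["ee_rot"]).as_matrix(); T=np.array(p["T"])
print("wristcam in tool", Rt.T@(T[:3,3]-o["position"]),"\n",Rt.T@T[:3,:3],p["vertical_fov"]);print(Rt, o["clock"])
E
```

```text
scene stub [0.49697316 0.11980047] [0.49609023 0.11555913] 0.11817437294973314 yaw -1.7760367745843104
tape [ 0.3876117  -0.26345916  0.03      ]
top stub [0.50069393 0.11832444] [0.50015599 0.11605555] 0.12081024332838539 yaw -1.8035912021861282Traceback (most recent call last):
  File "<stdin>", line 8, in <module>
IndexError: list index out of range
```

```bash
python3 - <<'E'
from h import *
s=ray("scene",(332,172.5));t=ray("top",(359.3,202))
print("lens",tri([s,t]), atz("top",(359.3,202),.18),atz("scene",(332,172.5),.18))
print("knob top",atz("top",(186.5,216),.105),atz("scene",(186,258),.105))
print("camera base", atz("top",(140+672/2.75,150+150/2.75),0), atz("scene",(130+431/2,120+166/2),0))
print("nipple",atz("top",(333,177),.03),"box corner",atz("top",(140+352/2.75,150+95/2.75),.04))
p=camera_params("wrist"); o=observe(); Rt=R.from_rotvec(o["ee_rot"]).as_matrix(); T=np.array(p["T"])
print("wristcam in tool", Rt.T@(T[:3,3]-o["position"]),"\n",Rt.T@T[:3,:3],p["vertical_fov"]);print(Rt, o["clock"])
E
```

```text
lens [ 0.52351035 -0.23655705  0.18167432] [ 0.52547671 -0.23490557  0.18      ] [ 0.52357809 -0.23994216  0.18      ]
knob top [0.51588418 0.19741546 0.105     ] [0.51532678 0.19986162 0.105     ]
camera base [ 0.55244391 -0.33637491  0.        ] [ 0.55701487 -0.33475892  0.        ]
nipple [ 0.62877819 -0.19259484  0.03      ] box corner [ 0.60990808 -0.0112339   0.04      ]
wristcam in tool [ 0.08356982 -0.00019578 -0.15781157] 
 [[-1.43194264e-04 -9.50959063e-01 -3.09316731e-01]
 [ 9.99999643e-01  1.21478639e-04 -8.36409414e-04]
 [ 8.32966488e-04 -3.09316740e-01  9.50958706e-01]] 70.4650720810787
[[ 9.75532600e-01  2.19854828e-01  1.67258378e-05]
 [ 2.19854828e-01 -9.75532600e-01 -2.59379920e-05]
 [ 1.06140072e-05  2.89806130e-05 -1.00000000e+00]] 1.2
```

>>> jog_arm(
  motion=[
    [[0.08,-0.085,-0.12,0,0,-0.15,-1],[0.327,-0.347,-0.12,0,0,-0.55,-1],[0.327,-0.347,-0.12,0,0,-0.55,-1],[0.327,-0.347,-0.12,0,0,-0.55,-1],[0.327,-0.347,-0.12,0,0,-0.55,-1],[0.327,-0.347,-0.12,0,0,-0.55,-1],[0.327,-0.347,-0.12,0,0,-0.55,-1],[0.327,-0.347,-0.12,0,0,-0.55,-1],[0.327,-0.347,-0.12,0,0,-0.55,-1],[0.327,-0.347,-0.12,0,0,-0.55,-1]],
  ],
)

```text
clock: 2.03
position: [0.3399, -0.2664, 0.3313]
ee_rot: [2.91, 1.182, 0.0]
force: [1.7, -0.9, 0.0]
width: 1.001
gripper_force: 0.0
```

>>> jog_arm(
  motion=[
    [[0.38,-0.168,0.03,0,0,-0.6,-1],[0.38,-0.168,0.03,0,0,-0.6,-1],[0.38,-0.168,0.03,0,0,-0.6,-1],[0.38,-0.168,0.03,0,0,-0.6,-1],[0.38,-0.168,0.03,0,0,-0.6,-1],[0.38,-0.168,0.03,0,0,-0.6,-1],[0.38,-0.168,0.03,0,0,-0.6,-1],[0.38,-0.168,0.03,0,0,-0.6,-1],[0.38,-0.168,0.03,0,0,-0.6,-1],[0.38,-0.168,0.03,0,0,-0.6,-1]],
  ],
)

```text
clock: 2.87
position: [0.4951, 0.119, 0.3006]
ee_rot: [2.432, 1.988, 0.001]
force: [1.6, -0.1, -0.5]
width: 1.0
gripper_force: 0.0
```

>>> jog_arm(
  motion=[
    [[0,0,0,0,0,0,-1],[0,0,0,0,0,0,-1],[0,0,0,0,0,0,-1]],
  ],
)

```text
clock: 3.12
position: [0.4944, 0.1169, 0.3003]
ee_rot: [-2.431, -1.99, 0.001]
force: [0.2, -0.2, 0.2]
width: 0.996
gripper_force: 0.0
```

```bash
cat >> h.py <<'E'
def state():
    o=observe(); Rt=R.from_rotvec(o["ee_rot"]).as_matrix(); return o,Rt
def plan(pos,yaw):
    o,Rt=state(); y=np.arctan2(Rt[1,0],Rt[0,0])
    print("clk",round(o["clock"],2),"pos",o["position"].round(4),"yaw",round(y,4),"| shift",(Rt.T@(np.array(pos)-o["position"])).round(4),"wz",round(-((yaw-y+np.pi)%(2*np.pi)-np.pi),4),"zax",Rt[:,2].round(3))
E
python3 - <<'E'
from h import *
print(state()[0]["position"],state()[0]["joints"].round(2))
P=camera_params("wrist"); im=get_image("wrist"); cv2.imwrite("pics/w1.png",im[:,:,::-1])
for q in ["knob","stub","tailstock"]:
    for r in silhouettes(q,"wrist")[:1]:
        ys,xs=np.nonzero(r["mask"]); z={"knob":.105,"stub":.06,"tailstock":.075}[q]
        W=np.array([atz("wrist",(x,y),z,P) for x,y in zip(xs,ys)])[:,:2]; m=W.mean(0); w,v=np.linalg.eigh(np.cov((W-m).T)); d=v[:,1]*-np.sign(v[1,1]);t=(W-m)@d
        print(q,r["p"],r["pixel"],m,m+d*(t.min()+t.max())/2,np.ptp(t),"yaw",np.arctan2(d[1],d[0]))
E
```

```text
[0.49443621 0.11689577 0.30033693] [ 0.24  0.27 -0.72  1.69  0.19  1.25 -0.72]
knob 0.63 [289.0, 106.5] [0.51824027 0.20110728] [0.51821786 0.20060995] 0.049131541864021536 yaw -1.61581225331037
stub 0.77 [287.0, 169.1] [0.49992034 0.12205537] [0.49876323 0.11707911] 0.1224305361982492 yaw -1.7992626575871828
tailstock 0.82 [292.1, 108.8] [0.51761668 0.20146011] [0.51718041 0.20152901] 0.06107005036395701 yaw -0.15662172673278685
```

View pics/w1.png

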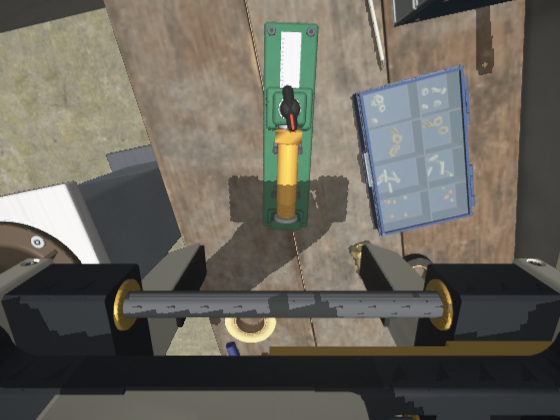

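The wrist view shows the jig with the knob at (289,107), its bar turned slightly off the rail, and the stub at (287,169). Nothing is in the way, so I'm going over the knob.

```bash
python3 -c "
from h import *
plan([.518,.2,.083],1.525)"
```

```text
clk 3.32 pos [0.4946 0.1156 0.3008] yaw 1.3692 | shift [0.0875 0.0059 0.2178] wz -0.1558 zax [ 0.001 -0.001 -1.   ]
```

>>> jog_arm(
  motion=[
    [[0.04,0.003,0.0,0,0,-0.1,-1],[0.0875,0.006,0.02,0,0,-0.155,-1],[0.0875,0.006,0.06,0,0,-0.155,-1],[0.0875,0.006,0.1,0,0,-0.155,-1],[0.0875,0.006,0.13,0,0,-0.155,-1],[0.0875,0.006,0.15,0,0,-0.155,-1],[0.0875,0.006,0.15,0,0,-0.155,-1]],
  ],
)

```text
clock: 3.9
position: [0.5157, 0.1989, 0.1465]
ee_rot: [-2.27, -2.169, 0.011]
force: [-0.8, -0.5, -0.4]
width: 1.001
gripper_force: 0.0
```

```bash
python3 - <<'E'
from h import *
P=camera_params("wrist"); im=get_image("wrist"); cv2.imwrite("pics/w2.png",im[:,:,::-1])
plan([.518,.2,.083],1.525)
for q in ["knob","stub"]:
    for r in silhouettes(q,"wrist")[:1]:
        ys,xs=np.nonzero(r["mask"]); z={"knob":.108,"stub":.06}[q]
        W=np.array([atz("wrist",(x,y),z,P) for x,y in zip(xs,ys)])[:,:2]; m=W.mean(0); w,v=np.linalg.eigh(np.cov((W-m).T)); d=v[:,1]*-np.sign(v[1,1]);t=(W-m)@d
        print(q,r["p"],r["pixel"],m,m+d*(t.min()+t.max())/2,np.ptp(t),"yaw",np.arctan2(d[1],d[0]))
E
```

```text
clk 3.95 pos [0.5169 0.2    0.1492] yaw 1.5254 | shift [0.0002 0.0013 0.0662] wz 0.0004 zax [-0.003 -0.002 -1.   ]
knob 0.83 [288.3, 225.3] [0.51843503 0.20445847] [0.51840751 0.20392653] 0.053419395682209804 yaw -1.6224807203337228
stub 0.69 [268.3, 281.1] [0.49835812 0.12059484] [0.49745018 0.11574501] 0.1285313052700751 yaw -1.7558647886421865
```

View pics/w2.png

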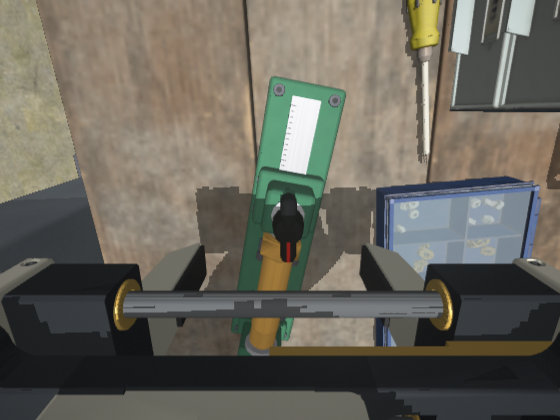

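The wrist view shows the knob bar upright in the picture at (288,225), centred between the fingers and lined up with the tool. I'm going down to grip it.

>>> jog_arm(
  motion=[
    [[0.001,0.0015,0.035,0,0,0,-1],[0.001,0.0015,0.066,0,0,0,-1],[0.001,0.0015,0.066,0,0,0,0],[0.001,0.0015,0.066,0,0,0,1],[0.001,0.0015,0.066,0,0,0,1],[0.001,0.0015,0.066,0,0,0,1],[0.001,0.0015,0.066,0,0,0,1],[0.001,0.0015,0.066,0,0,0,1],[0.001,0.0015,0.066,0,0,0,1],[0.001,0.0015,0.066,0,0,0,1]],
  ],
  force=30,
)

```text
clock: 4.88
position: [0.5195, 0.2027, 0.085]
ee_rot: [2.27, 2.172, 0.001]
force: [-0.1, -0.8, -0.8]
width: 0.474
gripper_force: 0.0
```

>>> jog_arm(
  motion=[
    [[0,0,0,0,0,0,1],[0,0,0,0,0,0,1],[0,0,0,0,0,0,1],[0,0,0,0,0,0,1],[0,0,0,0,0,0,1],[0,0,0,0,0,0,1],[0,0,0,0,0,0,1]],
  ],
)

```text
clock: 5.47
position: [0.5195, 0.2027, 0.0846]
ee_rot: [2.27, 2.172, 0.0]
force: [1.5, 0.3, -1.6]
width: 0.15
gripper_force: 30.0
```

>>> jog_arm(
  motion=[
    [[0,0,0,0,0,-0.12,1],[0,0,0,0,0,-0.24,1],[0,0,0,0,0,-0.36,1],[0,0,0,0,0,-0.48,1],[0,0,0,0,0,-0.6,1],[0,0,0,0,0,-0.72,1],[0,0,0,0,0,-0.84,1],[0,0,0,0,0,-0.96,1],[0,0,0,0,0,-1.0,1],[0,0,0,0,0,-1.0,1]],
  ],
)

```text
clock: 6.3
position: [0.5177, 0.2025, 0.0844]
ee_rot: [-0.945, -2.994, 0.002]
force: [-5.5, -0.3, 4.1]
width: 0.15
gripper_force: 30.0
```

```bash
python3 -c "
from h import *
o,Rt=state()
d=np.array([np.cos(-1.79),np.sin(-1.79),0]); plan(o['position']-d*.042,2.52); print(o['force'],o['ft_torque'],o['width'])"
```

```text
clk 6.3 pos [0.5177 0.2025 0.0844] yaw 2.5302 | shift [ 0.0161  0.0388 -0.0001] wz 0.0102 zax [-0.003 -0.001 -1.   ]
[-5.4946533  -0.25595753  4.09285211] [-0.21153767  1.01080817 -0.08866712] 0.1504680888832232
```

>>> jog_arm(
  motion=[
    [[0.002,0.004,0,0,0,0,1],[0.004,0.009,0,0,0,0,1],[0.006,0.0145,0,0,0,0,1],[0.008,0.02,0,0,0,0,1],[0.01,0.025,0,0,0,0,1],[0.0125,0.03,0,0,0,0,1],[0.0145,0.035,0,0,0,0,1],[0.0145,0.035,0,0,0,0,1],[0.0145,0.035,0,0,0,0,1]],
  ],
)

```text
clock: 7.05
position: [0.5265, 0.2405, 0.0845]
ee_rot: [-0.948, -2.993, -0.0]
force: [-5.7, 1.7, 1.6]
width: 0.153
gripper_force: 30.0
```

>>> jog_arm(
  motion=[
    [[0,0,0,0,0,0,0],[0,0,0,0,0,0,-0.3],[0,0,0,0,0,0,-0.3],[0,0,0,0,0,0,-0.3],[0,0,-0.03,0,0,0,-0.3],[0,0,-0.07,0,0,0,-0.3],[0,0,-0.11,0,0,0.1,-0.3],[0,0,-0.12,0,0,0.2,-0.3],[0,0,-0.12,0,0,0.2,-0.3]],
  ],
)

```text
clock: 7.8
position: [0.5294, 0.2411, 0.2087]
ee_rot: [1.252, 2.876, 0.008]
force: [-0.1, 0.5, -0.3]
width: 0.65
gripper_force: 0.0
```

```bash
python3 -c "
from h import *
print(observe()['width']);plan([.499,.118,.2],1.346)"
```

```text
0.6496944373075526
clk 7.8 pos [0.5294 0.2411 0.2087] yaw 2.3207 | shift [-0.0693 -0.1062  0.0081] wz 0.9747 zax [ 0.006  0.003 -1.   ]
```

>>> jog_arm(
  motion=[
    [[-0.03,-0.03,0.0,0,0,0.12,-0.3],[-0.069,-0.106,0.005,0,0,0.24,-0.3],[-0.069,-0.106,0.005,0,0,0.36,-0.3],[-0.069,-0.106,0.005,0,0,0.48,-0.3],[-0.069,-0.106,0.005,0,0,0.6,-0.3],[-0.069,-0.106,0.005,0,0,0.72,-0.3],[-0.069,-0.106,0.005,0,0,0.84,-0.3],[-0.069,-0.106,0.005,0,0,0.96,-0.3],[-0.069,-0.106,0.005,0,0,0.975,-0.3],[-0.069,-0.106,0.005,0,0,0.975,-0.3]],
  ],
)

```text
clock: 8.63
position: [0.4976, 0.1163, 0.1989]
ee_rot: [2.447, 1.97, -0.002]
force: [-0.5, -0.4, -0.4]
width: 0.651
gripper_force: 0.0
```

```bash
python3 - <<'E'
from h import *
im=get_image("wrist"); cv2.imwrite("pics/w3.png",im[:,:,::-1]); P=camera_params("wrist")
plan([.499,.118,.037],1.346)
for r in silhouettes("stub","wrist")[:1]:
        ys,xs=np.nonzero(r["mask"]); z=.06
        W=np.array([atz("wrist",(x,y),z,P) for x,y in zip(xs,ys)])[:,:2]; m=W.mean(0); w,v=np.linalg.eigh(np.cov((W-m).T)); d=v[:,1]*-np.sign(v[1,1]);t=(W-m)@d
        print(r["p"],r["pixel"],m,m+d*(t.min()+t.max())/2,np.ptp(t),"yaw",np.arctan2(d[1],d[0]))
get_image("top")
r=silhouettes("tailstock","top")[0]; print(r["p"],atz("top",r["pixel"],.08))
for r in silhouettes("knob","top")[:1]: print(r["p"],atz("top",r["pixel"],.1))
E
```

```text
clk 8.68 pos [0.4976 0.1164 0.199 ] yaw 1.3564 | shift [0.002  0.0011 0.162 ] wz 0.0104 zax [-0.001 -0.001 -1.   ]
0.93 [287.2, 187.5] [0.50046867 0.12342625] [0.49899221 0.11699007] 0.12124688145837229 yaw -1.7962951885600558Traceback (most recent call last):
  File "<stdin>", line 9, in <module>
IndexError: list index out of range
```

View pics/w3.png

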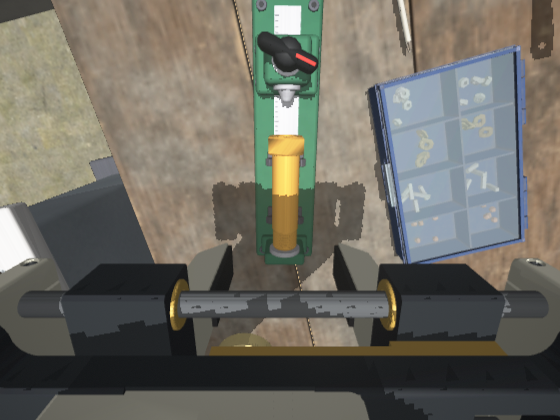

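The wrist view shows the tailstock well back, with its cone out of the bore at (287,95), and the knob turned at (287,52). The stub lies between the fingers' line, so I'm going down to grip it.

>>> jog_arm(
  motion=[
    [[0.001,0.001,0.04,0,0,0.008,-0.3],[0.001,0.001,0.08,0,0,0.008,-0.3],[0.001,0.001,0.115,0,0,0.008,-0.3],[0.001,0.001,0.145,0,0,0.008,-0.3],[0.001,0.001,0.162,0,0,0.008,-0.3],[0.001,0.001,0.162,0,0,0.008,1],[0.001,0.001,0.162,0,0,0.008,1],[0.001,0.001,0.162,0,0,0.008,1],[0.001,0.001,0.162,0,0,0.008,1],[0.001,0.001,0.162,0,0,0.008,1]],
  ],
  force=45,
)

```text
clock: 9.67
position: [0.5001, 0.1177, 0.039]
ee_rot: [2.458, 1.955, 0.004]
force: [0.3, 0.1, 1.0]
width: 0.338
gripper_force: 0.0
```

>>> jog_arm(
  motion=[
    [[0,0,0,0,0,0,1],[0,0,0,0,0,0,1],[0,0,0,0,0,0,1],[0,0,0,0,0,0,1]],
  ],
)

```text
clock: 10.0
position: [0.5003, 0.1176, 0.0388]
ee_rot: [2.458, 1.954, 0.003]
force: [0.9, -0.7, 8.4]
width: 0.293
gripper_force: 45.0
```

>>> jog_arm(
  motion=[
    [[0,0,-0.01,0,0,0,1],[0,0,-0.025,0,0,0,1],[0,0,-0.05,0,0,0,1],[0,0,-0.075,0,0,0,1],[0,0,-0.1,0,0,0,1],[0,0,-0.12,0,0,0,1],[0,0,-0.125,0,0,0,1],[0,0,-0.125,0,0,0,1],[0,0,-0.125,0,0,0,1]],
  ],
)

```text
clock: 10.75
position: [0.4984, 0.1169, 0.1619]
ee_rot: [2.459, 1.955, -0.002]
force: [0.1, 0.5, -4.7]
width: 0.292
gripper_force: 45.0
```

```bash
python3 - <<'E'
from h import *
from itertools import product
for c in ["scene","top"]:
    im=get_image(c); cv2.imwrite(f"pics/{c}2.png",im[:,:,::-1])
    for q in ["inspection_camera","lens"]:
        for r in silhouettes(q,c)[:1]: print(c,q,r["p"],r["pixel"]); np.save(f"{c}_{q}.npy",r["mask"])
a=cv2.imread("pics/scene2.png")[125:225,300:400];b=cv2.imread("pics/top2.png")[160:235,345:445]
cv2.imwrite("pics/c2.png",np.hstack([cv2.resize(a,(400,400),interpolation=2),cv2.copyMakeBorder(cv2.resize(b,(400,300),interpolation=2),0,100,0,0,0)]))
o=observe(); print(o["position"],o["width"],o["gripper_force"],o["force"])
E
```

```text
scene inspection_camera 0.9 [339.6, 177.9]
scene lens 0.58 [341.7, 176.7]
top inspection_camera 0.57 [383.4, 201.1]
top lens 0.8 [380.0, 201.2]
[0.49852542 0.11736954 0.16168783] 0.2951634209074468 44.99960660934448 [-0.05940538 -0.19394243 -2.30467568]
```

View pics/c2.png

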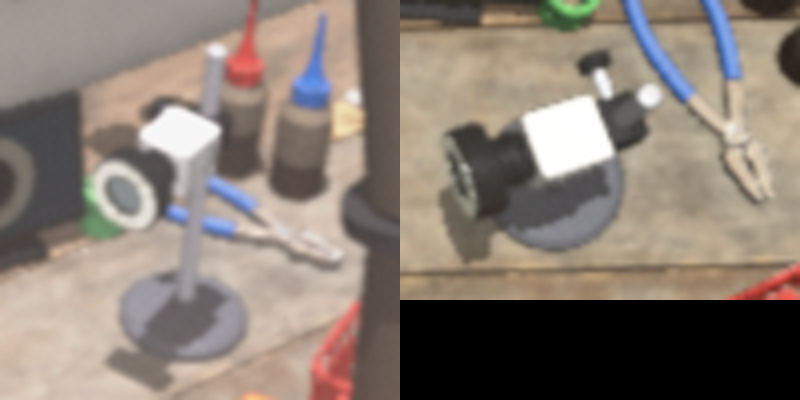

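The crops show the ring light's front at scene (331,174) and top (359,204). The post top is at scene (354,137) and top (407,184), and the base centre at scene (346,204) and top (385,205).

```bash
python3 - <<'E'
from h import *
Ls,Lt=(331,174),(358.75,203.5)
print("lens",tri([ray("scene",Ls),ray("top",Lt)]),atz("scene",Ls,.18),atz("top",Lt,.18))
ps,pt=(353.75,137.2),(407.25,184)
print("post",tri([ray("scene",ps),ray("top",pt)]),atz("scene",ps,.247),atz("top",pt,.247))
print("base",atz("scene",(345.75,204.25),.012),atz("top",(385,205.5),.012))
E
```

```text
lens [ 0.52167799 -0.23428403  0.17852241] [ 0.51969503 -0.23365611  0.18      ] [ 0.52189564 -0.23341085  0.18      ]
post [ 0.55033105 -0.32916463  0.24695113] [ 0.55099236 -0.32805568  0.247     ] [ 0.54952069 -0.33013729  0.247     ]
base [ 0.54193216 -0.32234893  0.012     ] [ 0.54737516 -0.33506914  0.012     ]
```

```bash
python3 -c "
from h import *
plan([.474,-.081,.163],1.867)"
```

```text
clk 11.05 pos [0.4985 0.1174 0.1617] yaw 1.3439 | shift [-0.1988  0.0207 -0.0012] wz -0.5231 zax [-0.002 -0.    -1.   ]
```

>>> jog_arm(
  motion=[
    [[-0.02,0.002,-0.001,0,0,-0.05,1],[-0.045,0.005,-0.001,0,0,-0.12,1],[-0.07,0.008,-0.001,0,0,-0.19,1],[-0.095,0.01,-0.001,0,0,-0.26,1],[-0.12,0.013,-0.001,0,0,-0.33,1],[-0.145,0.015,-0.001,0,0,-0.4,1],[-0.17,0.018,-0.001,0,0,-0.46,1],[-0.19,0.02,-0.001,0,0,-0.5,1],[-0.199,0.021,-0.001,0,0,-0.523,1],[-0.199,0.021,-0.001,0,0,-0.523,1]],
  ],
)

```text
clock: 11.88
position: [0.474, -0.0841, 0.1629]
ee_rot: [-1.873, -2.521, 0.002]
force: [-0.8, -0.2, -3.4]
width: 0.291
gripper_force: 45.0
```

```bash
python3 - <<'E'
from h import *
ims=[get_image(c) for c in ["scene","top","wrist"]]
plan([.486,-.119,.163],1.867)
a=cv2.resize(ims[0][130:230,260:390,::-1],(400,308),interpolation=2);b=cv2.resize(ims[1][155:255,270:400,::-1],(400,308),interpolation=2);w=cv2.resize(ims[2][:,:,::-1],(389,292))
cv2.imwrite("pics/c3.png",np.vstack([np.hstack([a,b]),cv2.copyMakeBorder(w,0,0,0,411,0)]))
for c in ["scene","top"]:
    for r in silhouettes("stub",c)[:1]:
        ys,xs=np.nonzero(r["mask"]); W=np.array([atz(c,(x,y),.185) for x,y in zip(xs,ys)])[:,:2]; m=W.mean(0); w,v=np.linalg.eigh(np.cov((W-m).T)); d=v[:,1]*-np.sign(v[1,1]);t=(W-m)@d
        print(c,r["p"],m,m+d*(t.min()+t.max())/2,np.ptp(t),"yaw",np.arctan2(d[1],d[0])+np.pi)
E
```

```text
clk 12.03 pos [ 0.4748 -0.0802  0.1635] yaw 1.8665 | shift [-0.0404 -0.0006  0.0005] wz -0.0005 zax [ 0.     0.001 -1.   ]
scene 0.87 [ 0.46018971 -0.0486778 ] [ 0.46200477 -0.05220819] 0.08196642122321263 yaw 2.0456786931106237
```

View pics/c3.png

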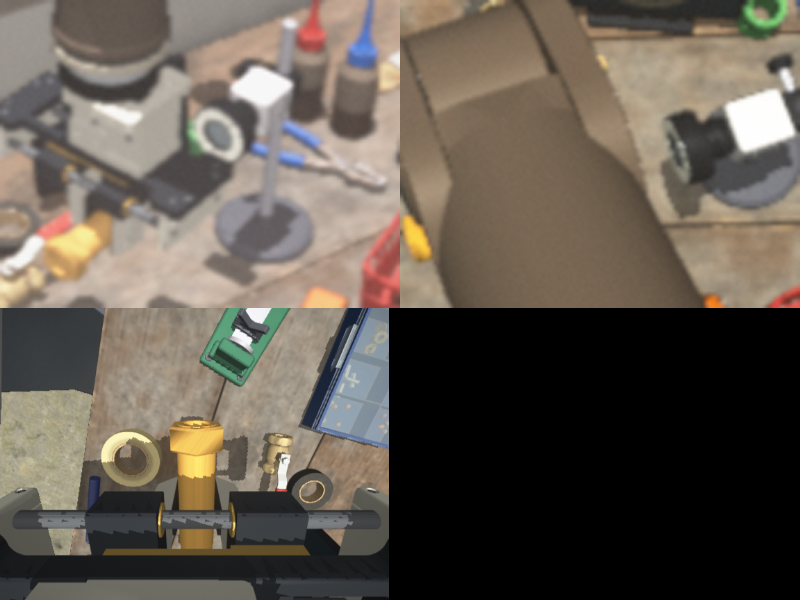

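In the scene crop the stub is level in the hand and the lens ring is clear ahead at about (220,130) in that crop. The wrist view shows the stub straight in the fingers, with its collar at (197,440) in the picture. I'm moving the last 4 cm in.

>>> jog_arm(
  motion=[
    [[-0.007,0,0,0,0,0,1],[-0.014,0,0,0,0,0,1],[-0.021,0,0,0,0,0,1],[-0.028,0,0,0,0,0,1],[-0.034,0,0,0,0,0,1],[-0.038,0,0,0,0,0,1],[-0.04,0,0,0,0,0,1],[-0.04,0,0,0,0,0,1],[-0.04,0,0,0,0,0,1]],
  ],
)

```text
clock: 12.88
position: [0.4863, -0.1193, 0.1636]
ee_rot: [-1.87, -2.524, -0.0]
force: [-0.5, -0.5, -2.5]
width: 0.295
gripper_force: 45.0
```

```bash
python3 - <<'E'
from h import *
P=camera_params("wrist"); w=get_image("wrist"); s=get_image("scene").copy()
plan([.486,-.119,.163],1.867)
o,Rt=state(); c=o["position"]+np.array([0,0,.0172]); X=Rt[:,0]; Y=Rt[:,1]
lens=np.array([.521,-.234,.18]); post=np.array([.55,-.329,.18]); u=(lens-post)/np.linalg.norm(lens-post)
th=c-X*.06; e=th-lens; print("thread in lens frame",e@u,np.cross(u,e)[2],e[2])
r=silhouettes("stub","wrist")[0]; ys,xs=np.nonzero(r["mask"]); print(r["p"],"mask",xs.min(),xs.max(),ys.min())
for k in (-1,1): print("exp collar corner",proj("wrist",c+X*.06+k*Y*.0175+[0,0,.0175],P),proj("wrist",c+X*.06+k*Y*.0202,P))
for k in (0,.005,-.005): print("exp top edge at pitch",k,proj("wrist",c+X*.06+[0,0,.0175+k],P),proj("wrist",c+X*.042+[0,0,.0175+k],P))
def dot(p,col): cv2.circle(s,tuple(int(round(v)) for v in p),1,col,-1)
dot(proj("scene",lens),(255,0,0)); dot(proj("scene",th),(0,0,255)); dot(proj("scene",c+X*.06),(0,0,255))
a=cv2.resize(s[120:230,260:390,::-1],(472,400),interpolation=2); b=cv2.resize(w[120:320,200:370,::-1],(320,376))
cv2.imwrite("pics/c4.png",np.hstack([a,cv2.copyMakeBorder(b,0,24,0,0,0)]))
E
```

```text
clk 12.98 pos [ 0.4863 -0.119   0.1636] yaw 1.8672 | shift [ 0.0001 -0.0003  0.0006] wz 0.0002 zax [ 0.  0. -1.]
thread in lens frame 0.0600905390595566 -0.0003813762615528897 0.0008289328126495077
0.64 mask 244 320 161
exp collar corner [242.19638977 171.0007809 ] [241.32573651 163.92329955]
exp collar corner [325.81232874 170.95906308] [326.45110487 163.8779565 ]
exp top edge at pitch 0 [283.99602875 170.97992614] [283.96905203 211.69167623]
exp top edge at pitch 0.005 [284.03518209 173.3644156 ] [284.00545186 215.51789102]
exp top edge at pitch -0.005 [283.95975911 168.77105716] [283.93522309 208.13570508]
```

View pics/c4.png

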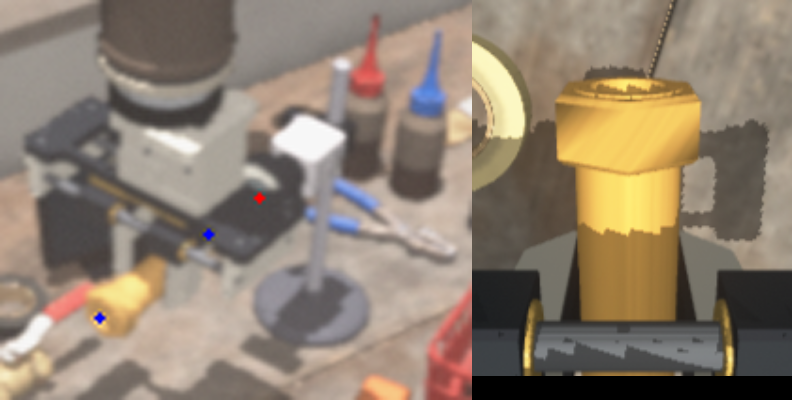

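The scene crop shows the predicted collar-end mark sitting in the bore at (98,318) and the lens mark on the ring at (260,198). In the wrist crop the collar edges match the prediction, so the stub is level and in line. I'm handing in.

```bash
python3 -c "
from h import *
print(sign_off())"
```

```text
the job is handed in; nothing more can be done
None
```

I handed the job in at about 13 s with the stub held still in the gripper, level and in line with the lens, its threaded end about 60 mm in front by my measurement; the knob is turned about 1 rad loose, the tailstock is back about 39 mm, and the hand-in gave no verdict.

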